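# Turn the caddy's leaf over to cover the sugar

### The arm

A 6-joint arm with a two-finger parallel gripper is mounted at the origin on the work surface. World frame = base frame: x ahead of the robot, y to its left, z up, the work surface at z = 0. Lengths are in m, angles in rad, forces in N, time in s.
With the tool pointing down it reaches from about 0.325 to 0.9 m from the base axis. Payload 6.1 kg.
Tool frame: the origin (TCP) lies midway between the tips of the shut fingers; the grasp point (between the pads) lies 19 mm behind it; z points along the fingers, y is the direction in which the jaws open and shut (so a half turn about z gives the same grasp; the last joint's range is limited). The gripper opens to 85 mm and grips with 20 to 120 N. Pads are 22 mm wide; open, the fingers measure 114 mm over their backs; the gripper's body (76 mm by 85 mm) begins 54 mm behind the grasp point. The pads swing forward as they close: fully open they stand 13 mm farther back than shut.
Start: joints at [1.11, 0.22, 1.526, -0, 1.395, -0.126], TCP at [0.205, 0.59, 0.231] pointing down, gripper open.
Joint ranges: [-2.98, 2.98], [-0.91, 2.08], [0.09, 2.57], [-1.24, 4.39], [0.2, 2.65], [-2.68, 2.68]. Speed limits (rad/s): [2.57, 2.57, 3.01, 3.14, 3.14, 3.14].

### API

Orientations are given as a unit quaternion [w, x, y, z].
In Python, from workcell import ctrl, get_image, boxes_of, outline_of, mark_of gives the robot as it stands. The module is installed in compiled form; this text tells all that it offers.
- The arm moves only by the tool step_arm, never from a script. Its argument "motion" is one flat list of numbers, 6 for each row, row after row: the shift along the tool's x, y, z normalised to -1 to 1, where 1 is 0.03 m, then the turn, a rotation vector about the tool's x, y, z normalised to -1 to 1, where 1 is 0.08 rad. In form: [dx, dy, dz, ax, ay, az, dx, dy, dz, ax, ay, az, ...]. A call has 1 to 20 rows; each row shifts and turns the commanded pose from where the row before left it, along the tool's axes as they then stand; what a row does not reach is not made up. A row lasts 1/10 s, in which the tool goes at most 50 mm and 8.59 degrees, less where a joint would pass 70% of its speed; a pose out of reach is approached as far as the arm can. A call with a number of a shift or a turn outside -1 to 1 is refused whole. A call with a gripper value outside its range is refused whole. "fingers" is the opening, from -1 (shut) to 1 (fully open), so that 0 is half open, set as the call begins (left out, the last holds). The fingers move at their own pace and stop on an object; "squeeze" is the grip in N (left out, the last holds). Time passes only in rows, so rows that do not move let the fingers close. It gives the time, the measured TCP pose, the force and the opening at its end, in the units of the state.
- ctrl.get_obs(): the state, without advancing time (a new reading comes with each control period).
- get_image(name): name is "side" or "top"; returns a dict with "pixels" (384x512x3 uint8, red, green, blue), "K" (3x3 intrinsics, pixels), "R" (3x3) and "t" (3): a world point X has camera coordinates R X + t. Camera axes: x right, y down, z forward; pixel columns grow to the right and rows downward; lengths in m; the calibration is good to about 2 mm. A picture is of the moment at which its call begins. There is no depth.
- ctrl.sign_off(): hands the job in, once; it reports no verdict.
Trained networks look in a picture, given as the dict that the camera call returned (one of the last four; its "shot" number tells which), for a name from the list of things; names that differ only in an ending like _2 or _b are one class to them, and where a whole thing is asked for, a point or a joint stands for the part that bears it (a point fixed in the world has none). Each returns a list of dicts, best first, with "conf" (0 to 1); they miss things now and then, are a little off and sometimes report something else, mostly with a low value. They report only what shows in the picture. A call takes as long as a camera call. They do not tell look-alikes from the thing itself.
- boxes_of(picture, label): "at" ([column, row] in pixels, amid what is visible of it).
- outline_of(picture, label): "mask" (384x512 bool, what is visible of it) and "at" ([column, row] in pixels, amid what is visible of it).
- mark_of(picture, label): "at" ([column, row] in pixels: a listed point, or the origin of a listed thing).
The state is a dict: "clock": time; "joint_positions": joint angles; "joint_velocities": joint speeds; "joint_efforts": joint torques, N m; "eef_pos": TCP position; "eef_rot": TCP orientation; "contact_force": force on the tool from outside, world axes, zero at the start; "ft_torque": the same for the moment, N m; "finger_gap": finger opening in m.
Only numpy, scipy, OpenCV 4.12 (cv2) and the standard library are available. Lean on these libraries where they do the work, as an engineer would, in place of code of your own. Each camera call takes 0.05 s, during which the arm holds its last target.

### The job

Close the sugar bin of the tea caddy using fingertips only, pinching and lifting nothing: first gently push the box of spare filters along the shelf, still standing, until it is well clear of the place where the leaf's tab will come down. Then swing the caddy's hinged leaf over its spine with a fingertip and lay it fully flat on the sugar side, gently and without letting it slap. Leave everything else on the shelf where it stands, and finish clear of everything.

Things in the scene. Friction and masses are not known exactly. Their poses are not given: they have to be found in the camera images.
- caddy: Low wooden tea caddy, fixed on rubber feet, 170 mm along its x, 150 mm along y (outer walls at y +75 and -75), 50 mm high, open on top. A wall under the spine, along x, parts it into two bins: +y side holds wrapped sugar cubes, -y side sachets, all below the rims. Origin: centre of underside; x along the spine, roughly away from the robot, y to the sugar side, z up.
- spine_mid (a point): Middle of the spine, on the hinge axis of the leaf, 53 mm above the shelf, over the caddy's origin; axes as the caddy's.
- leaf (a joint): Angle (rad) of the caddy's flat wooden leaf: 0 = flat over the -y (sachet) bin, 1.57 = upright, 3.14 (stop) = flat over the +y (sugar) bin; starts ajar, 0.3 to 0.6. 6 mm thick with the hinge axis in its mid-plane, 168 mm along the spine, 75 mm deep plus a tab. About 100 g; the hinge is stiff (friction 0.09 N m): the leaf stays where it is left, and about 2 N at the tab moves it.
- tab_edge (a point): Middle of the outer edge of the leaf's tab, in the leaf's mid-plane, 100 mm from the hinge axis; moves with the leaf. The tab is 50 mm wide (along the spine), at the middle of the leaf's free edge, and reaches 25 mm out beyond the caddy's wall, with free space below. It can be pushed by its edge or underside. At leaf angle 0 the point's axes are as the caddy's.
- filter_box: Loose white plastic box of filters with a sliding door (shut), 60 mm along its x, 50 along y, 62 high, about 150 g, 4 to 9 mm beside the caddy's +y wall, near the wall's middle, blocking the tab's landing. Origin: centre of underside. Out of the way once its centre is over 60 mm from the caddy's middle along the spine, or over 135 mm out in the caddy's y. Slides if pushed low; free room both ways.
- bombilla_tube: Bystander: square clear plastic tube with grey twist cap, holding a steel bombilla, 200 mm long along its y, 24 mm square, lying across the near end of the caddy. Origin: underside, 5 mm from its middle.
- cup: Bystander: small white ceramic cup, 60 mm diameter, 58 mm high, beyond the caddy's far end. Origin: centre of underside.
- sugar_bowl: Bystander: white ceramic bowl with a steel flap, 92 mm diameter, 69 mm high, beyond the caddy or to one side. Origin: centre of underside.
- gourd: Bystander: terracotta ceramic mate gourd, 86 mm diameter, 92 mm high, beyond the caddy or to one side. Origin: centre of underside.
- canister: Bystander: aluminium can, 80 mm diameter, 120 mm high, beyond the caddy or to one side. Origin: centre of underside.
- honey_jar: Bystander: amber glass jar, 62 mm diameter, 85 mm high, to the left. Origin: centre of underside.
Mind the look-alikes: they are no part of the job. Leave any purple look-alike of the filter_box alone.

How it is judged:
By the outcome, as a careful person would: the job done as asked, in the order asked, and still so for the second after the job is handed in, with the robot touching nothing.
It also fails if it takes over 61 s, if anything falls off the work surface, if the arm or the gripper's body presses on something with over 40 N, if the wrist force passes 120 N, or if a joint passes its speed limit or range.

## Working session

There is one attempt and no reset: what is moved stays moved. The work goes in short steps, Python scripts to look and compute and a tool call to move; the robot and the scene stay as the last step left them, time stands still between calls to the robot, and variables do not carry over. Pictures are saved under pics/ and viewed, and the job is handed in when it is done.

Besides the shell and the picture viewer there is one more tool, called after "Request:" by a JSON object that holds its "fn" and its "kwargs". step_arm: Moves the arm, as the interface text tells. Scaled input: -1 to 1 covers 0.03 m each way for a shift and 0.08 rad each way for a turn. Its arguments: {"type":"object","properties":{"motion":{"type":"array","items":{"type":"number"}},"fingers":{"type":"number"},"squeeze":{"type":"number"}},"required":["motion"]}

```bash
mkdir -p pics; cat > h.py <<'E'
import numpy as np, cv2
from workcell import ctrl, get_image, boxes_of, outline_of, mark_of
def save(p,n): cv2.imwrite('pics/'+n, p['pixels'][:,:,::-1])
def proj(p,X):
    c=p['R']@np.asarray(X,float)+p['t']; u=p['K']@c; return u[:2]/u[2]
def onplane(p,uv,z):
    d=p['R'].T@np.linalg.inv(p['K'])@np.array([uv[0],uv[1],1.]); o=-p['R'].T@p['t']
    return o+d*(z-o[2])/d[2]
def tri(ps,uvs):
    A=[];b=[]
    for p,uv in zip(ps,uvs):
        d=p['R'].T@np.linalg.inv(p['K'])@np.array([uv[0],uv[1],1.]);d/=np.linalg.norm(d); o=-p['R'].T@p['t']
        M=np.eye(3)-np.outer(d,d);A.append(M);b.append(M@o)
    return np.linalg.lstsq(np.vstack(A),np.hstack(b),rcond=None)[0]
E
python3 - <<'E'
from h import *
np.set_printoptions(precision=4,suppress=True)
s=get_image('side');t=get_image('top');save(s,'s0.png');save(t,'t0.png')
o=ctrl.get_obs();print(o['clock'],o['eef_pos'],o['eef_rot'],o['contact_force'],o['finger_gap'])
for l,z in [('caddy',0),('spine_mid',.053),('tab_edge',None),('filter_box',0),('bombilla_tube',0),('cup',0),('sugar_bowl',0),('gourd',0),('canister',0),('honey_jar',0)]:
    for p,n in((s,'s'),(t,'t')):
        for r in mark_of(p,l)[:3]:
            print(l,n,np.round(r['at']),round(r['conf'],2), onplane(p,r['at'],z)[:2] if z is not None else '')
a=mark_of(s,'tab_edge');b=mark_of(t,'tab_edge')
if a and b: print(tri([s,t],[a[0]['at'],b[0]['at']]))
for p in (s,t): print(-p['R'].T@p['t'])
E
```

```text
0.1 [0.2051 0.5898 0.2303] [-0.0003  0.1666  0.986  -0.0009] [ 0.2613  0.0601 -0.9718] 0.08514331955980635
caddy s [250. 251.] 0.62 [ 0.5141 -0.0549]
caddy s [398. 271.] 0.6 [ 0.7206 -0.3188]
caddy s [294. 221.] 0.27 [ 0.6551 -0.0656]
caddy t [274. 225.] 0.95 [ 0.5096 -0.0502]
spine_mid s [249. 237.] 0.68 [ 0.5153 -0.0504]
spine_mid t [278. 222.] 0.67 [ 0.5137 -0.0601]
tab_edge s [281. 254.] 0.55 
tab_edge t [311. 221.] 0.97 
filter_box s [167. 252.] 0.69 [0.3719 0.0739]
filter_box t [235. 277.] 0.97 [0.3576 0.0605]
filter_box t [291. 267.] 0.62 [ 0.3866 -0.1028]
filter_box t [239. 221.] 0.6 [0.5182 0.0511]
bombilla_tube s [223. 297.] 0.78 [ 0.3953 -0.0982]
bombilla_tube t [291. 266.] 0.83 [ 0.3888 -0.1017]
cup s [296. 220.] 0.8 [ 0.6622 -0.067 ]
cup t [276. 177.] 0.54 [ 0.6519 -0.057 ]
sugar_bowl s [210. 140.] 0.82 [0.6951 0.3203]
sugar_bowl t [153. 158.] 0.64 [0.7074 0.3151]
gourd s [297. 173.] 0.9 [0.7843 0.042 ]
gourd t [246. 134.] 0.96 [0.7853 0.0359]
canister s [401. 273.] 0.84 [ 0.7215 -0.3268]
canister t [364. 155.] 0.62 [ 0.7248 -0.3242]
honey_jar s [152. 164.] 0.96 [0.5077 0.3522]
honey_jar t [132. 221.] 0.95 [0.5161 0.3684]
[ 0.5151 -0.1455  0.0925]
[ 0.2113 -0.3749  0.7027]
[0.4616 0.0039 1.0622]
```

```bash
python3 - <<'E'
import cv2
t=cv2.imread('pics/t0.png');s=cv2.imread('pics/s0.png')
cv2.imwrite('pics/t0z.png',cv2.resize(t[150:310,180:380],None,fx=4,fy=3.75,interpolation=cv2.INTER_CUBIC)[:600])
cv2.imwrite('pics/s0z.png',cv2.resize(s[170:330,130:340],None,fx=3.75,fy=3.75,interpolation=cv2.INTER_CUBIC))
E
```

```text
(no output)
```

View pics/t0.png

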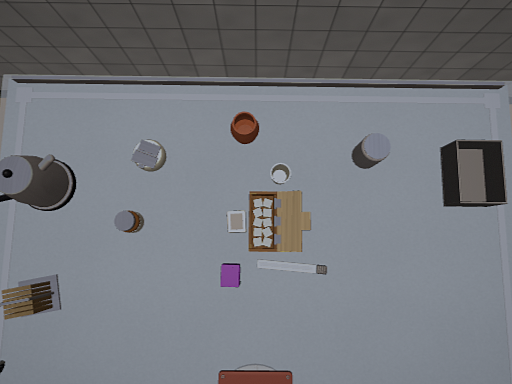

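View pics/s0.png

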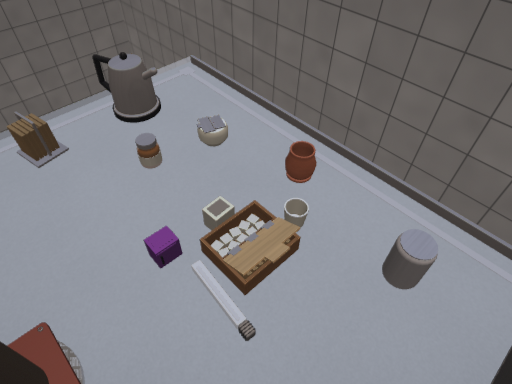

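```bash
sleep 1
```

```text
(no output)
```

View pics/t0z.png

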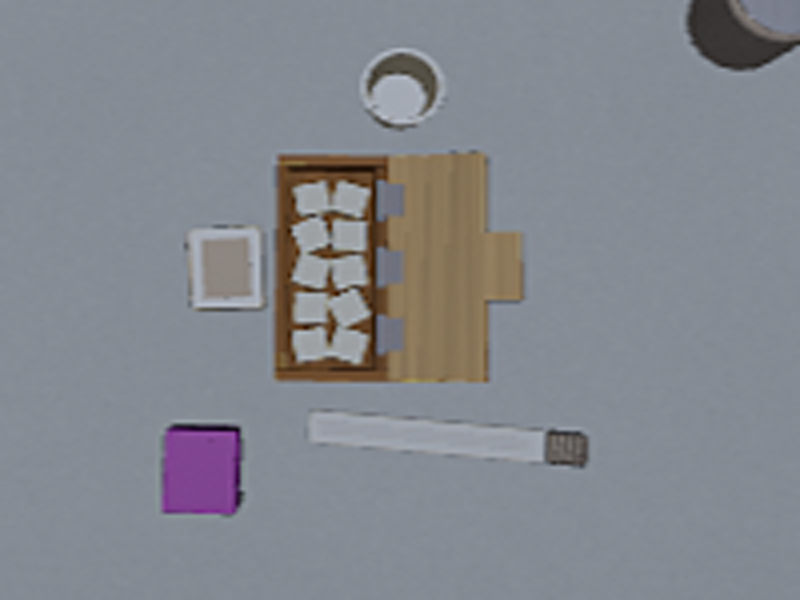

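View pics/s0z.png

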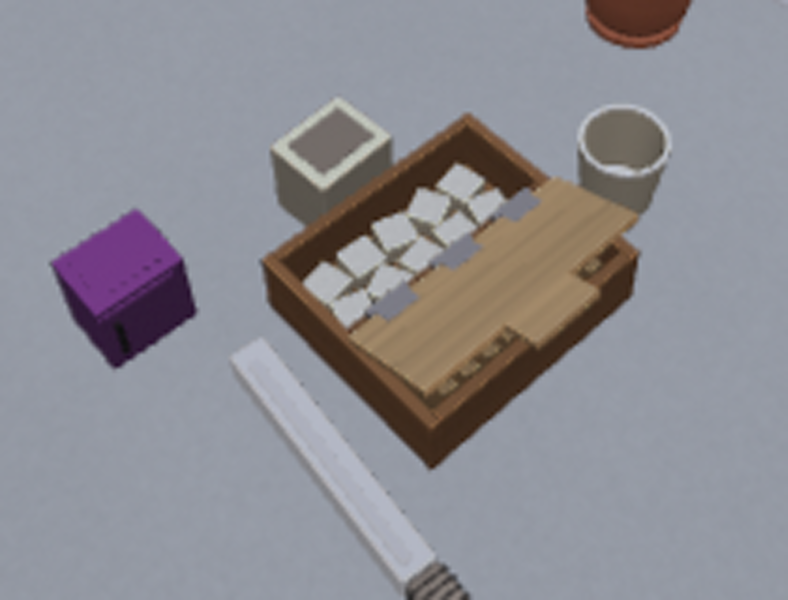

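The white box at top (237,221) / side (219,214) is the filter box. The look-alike is the purple box at top (231,275) / side (163,247), which stays. The leaf is ajar over the right-hand (−y) bin with its tab at top (306,221). I'll refine the poses.

```bash
python3 - <<'E'
from h import *
np.set_printoptions(precision=4,suppress=True)
s=get_image('side');t=get_image('top')
z2=lambda x,y:(180+x/4-.5,150+y/3.75-.5)
for n,x,y,z in [('rim farL',278,155,.05),('rim nearL',276,381,.05),('b',189,228,.062),('b',261,227,.062),('b',263,309,.062),('b',195,309,.062),('tab',523,232,.092),('tab',523,300,.092),('leaf far',486,153,.083),('leaf near',488,381,.083),('tube L',310,412,.024),('tubeLn',310,440,.024),('purple',242,430,.062)]:
    print(n,onplane(t,z2(x,y),z)[:2])
for p,n in((s,'s'),(t,'t')):
    for r in outline_of(p,'filter_box'):
        m=r['mask'].astype('uint8'); print(n,r['conf'],r['at'],m.sum(),cv2.minAreaRect(cv2.findNonZero(m)))
    for l in('caddy','spine_mid','tab_edge'): print(n,l,[(np.round(r['at'],1),round(r['conf'],2)) for r in mark_of(p,l)])
E
```

```text
rim farL [0.6028 0.0227]
rim nearL [0.4331 0.0218]
b [0.5455 0.084 ]
b [0.5468 0.0337]
b [0.486  0.0313]
b [0.4854 0.0785]
tab [ 0.5426 -0.1451]
tab [ 0.4936 -0.1447]
leaf far [ 0.6014 -0.1215]
leaf near [ 0.4356 -0.1219]
tube L [ 0.4094 -0.0023]
tubeLn [ 0.3885 -0.0025]
purple [0.3979 0.0444]
s 0.92 [162.8, 244.5] 1014 ((163.76922607421875, 245.65382385253906), (33.559364318847656, 32.72731018066406), 56.3099365234375)
s 0.84 [217.9, 212.6] 747 ((216.31207275390625, 212.50518798828125), (24.310916900634766, 34.939605712890625), 49.76363754272461)
s caddy [(array([251.6, 252.3]), 0.77), (array([402.2, 272.6]), 0.4)]
s spine_mid [(array([251.4, 237.5]), 0.81)]
s tab_edge [(array([284.1, 254.9]), 0.87)]
t 0.98 [231.8, 276.2] 482 ((229.0, 274.0), (24.0, 20.0), 90.0)
t 0.65 [236.9, 221.3] 433 ((235.5, 220.5), (23.0, 19.0), 90.0)
t caddy [(array([273. , 221.3]), 0.63)]
t spine_mid [(array([275.6, 223.3]), 0.75), (array([275.2, 219.9]), 0.32)]
t tab_edge [(array([309.6, 218.4]), 0.92)]
```

Request:
{"fn": "step_arm", "kwargs": {"motion": [0,0,0,0,0,-0.84,0,0,0,0,0,-0.84,0,0,0,0,0,-0.84,0,0,0,0,0,-0.84,0,0,0,0,0,-0.84], "fingers": -1}}

```text
clock: 2.2
eef_pos: [0.2054, 0.5903, 0.2313]
eef_rot: [-0.0, -0.002, 1.0, -0.0]
contact_force: [0.7, 0.3, 0.4]
finger_gap: 0.0122
```

Request:
{"fn": "step_arm", "kwargs": {"motion": [-0.4,-0.6,0,0,0,0,-0.4,-0.9,0,0,0,0,-0.4,-0.9,0,0,0,0,-0.4,-0.9,0,0,0,0,-0.4,-0.9,0,0,0,0,-0.4,-0.9,0,0,0,0,-0.4,-0.9,0,0,0,0,-0.4,-0.9,0,0,0,0,-0.4,-0.9,0,0,0,0,-0.4,-0.9,0,0,0,0,-0.4,-0.9,0,0,0,0,-0.4,-0.9,0,0,0,0,-0.4,-0.9,0,0,0,0,-0.4,-0.9,0,0,0,0,-0.4,-0.9,0,0,0,0,-0.4,-0.9,0,0,0,0,-0.4,-0.9,0,0,0,0,-0.4,-0.9,0,0,0,0,-0.4,-0.9,0,0,0,0,-0.4,-0.9,0,0,0,0]}}

```text
clock: 4.2
eef_pos: [0.4464, 0.0584, 0.2316]
eef_rot: [0.0, -0.001, 1.0, 0.0]
contact_force: [0.1, 0.9, -0.1]
finger_gap: 0.0002
```

Request:
{"fn": "step_arm", "kwargs": {"motion": [0,-0.14,0.9,0,0,0,0,0,0.9,0,0,0,0,0,0.9,0,0,0,0,0,0.9,0,0,0,0,0,0.9,0,0,0,0,0,0.9,0,0,0,0,0,0.9,0,0,0,0,0,0.4,0,0,0,0,0,0.25,0,0,0,0,0,0.15,0,0,0,0,0,0,0,0,0]}}

```text
clock: 5.3
eef_pos: [0.4465, 0.0553, 0.0187]
eef_rot: [0.0, -0.001, 1.0, -0.0]
contact_force: [0.0, 0.2, 0.3]
finger_gap: -0.0
```

```bash
python3 - <<'E'
from h import *
s=get_image('side');t=get_image('top')
a=cv2.resize(s['pixels'][170:310,120:300],None,fx=2.2,fy=2.2);b=cv2.resize(t['pixels'][160:300,200:330],None,fx=2.2,fy=2.2)
cv2.imwrite('pics/a1.png',np.hstack([a,b])[:,:,::-1])
E
```

```text
(no output)
```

View pics/a1.png

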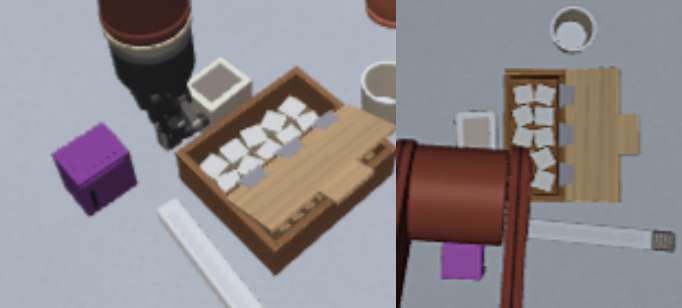

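Request:
{"fn": "step_arm", "kwargs": {"motion": [-0.25,0,0,0,0,0,-0.25,0,0,0,0,0,-0.2,0,0,0,0,0,-0.15,0,0,0,0,0,-0.15,0,0,0,0,0,-0.15,0,0,0,0,0,-0.15,0,0,0,0,0,-0.15,0,0,0,0,0,-0.15,0,0,0,0,0,-0.15,0,0,0,0,0,-0.15,0,0,0,0,0,-0.15,0,0,0,0,0,-0.15,0,0,0,0,0,-0.15,0,0,0,0,0]}}

```text
clock: 6.8
eef_pos: [0.5169, 0.0554, 0.0183]
eef_rot: [-0.0, -0.001, 1.0, -0.0]
contact_force: [-0.8, 1.0, -1.4]
finger_gap: 0.0001
```

```bash
python3 - <<'E'
from h import *
s=get_image('side');t=get_image('top')
a=cv2.resize(s['pixels'][150:310,150:330],None,fx=2.2,fy=2.2);b=cv2.resize(t['pixels'][140:300,200:330],None,fx=2.2,fy=2.2)
cv2.imwrite('pics/a2.png',np.hstack([a,b])[:,:,::-1])
E
```

```text
(no output)
```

View pics/a2.png

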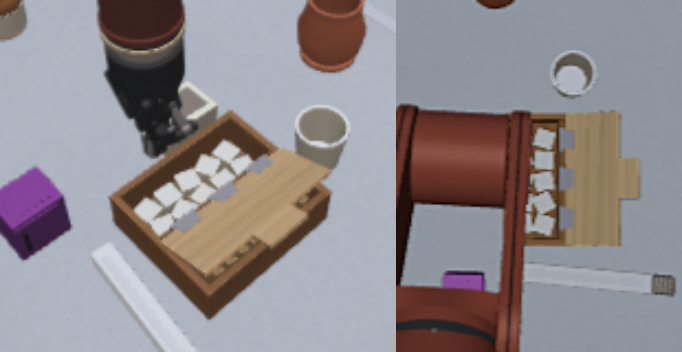

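Request:
{"fn": "step_arm", "kwargs": {"motion": [-0.15,0,0,0,0,0,-0.15,0,0,0,0,0,-0.15,0,0,0,0,0,-0.15,0,0,0,0,0,-0.15,0,0,0,0,0,-0.15,0,0,0,0,0,-0.15,0,0,0,0,0,-0.15,0,0,0,0,0,-0.15,0,0,0,0,0,-0.15,0,0,0,0,0,-0.1,0,0,0,0,0,-0.05,0,0,0,0,0,0,0,0,0,0,0]}}

```text
clock: 8.2
eef_pos: [0.5662, 0.0555, 0.0183]
eef_rot: [0.0, -0.001, 1.0, -0.0]
contact_force: [-0.3, -0.5, -0.6]
finger_gap: 0.0001
```

Request:
{"fn": "step_arm", "kwargs": {"motion": [0.3,0,0,0,0,0,0.5,0,0,0,0,0,0,0,-0.5,0,0,0,0,0,-0.9,0,0,0,0,0,-0.9,0,0,0,0,0,-0.9,0,0,0,0,0,-0.9,0,0,0,0,0,-0.9,0,0,0,0,0,-0.9,0,0,0]}}

```text
clock: 9.1
eef_pos: [0.5424, 0.0555, 0.1982]
eef_rot: [0.001, -0.001, 1.0, -0.0]
contact_force: [-0.0, 0.4, -0.2]
finger_gap: -0.0001
```

```bash
python3 - <<'E'
from h import *
s=get_image('side');t=get_image('top')
a=cv2.resize(s['pixels'][150:310,150:330],None,fx=2.2,fy=2.2);b=cv2.resize(t['pixels'][140:300,200:330],None,fx=2.2,fy=2.2)
cv2.imwrite('pics/a3.png',np.hstack([a,b])[:,:,::-1])
print(ctrl.get_obs()['joint_positions'])
print([(r['conf'],r['at'],onplane(s,r['at'],0)) for r in mark_of(s,'filter_box')])
E
```

```text
[-4.26576866e-02  5.18086247e-02  1.76942361e+00 -2.87203711e-05
  1.31006029e+00 -1.61472378e+00]
[(0.68, [249.1, 206.7], array([0.60355505, 0.04432321, 0.        ])), (0.59, [164.7, 252.2], array([0.36705151, 0.0777341 , 0.        ]))]
```

View pics/a3.png

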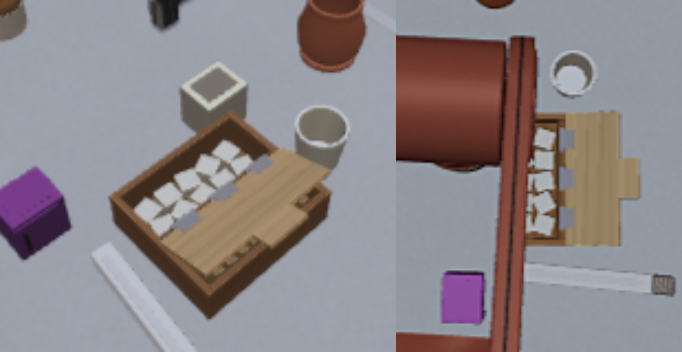

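Request:
{"fn": "step_arm", "kwargs": {"motion": [0.08,-0.98,0,0,0,0,0.08,-0.98,0,0,0,0,0.08,-0.98,0,0,0,0,0.08,-0.98,0,0,0,0,0.08,-0.98,0,0,0,0,0.08,-0.98,0,0,0,0,0.08,-0.98,0,0,0,0,0.08,-0.98,0,0,0,0,0.08,-0.98,0,0,0,0,0.08,-0.98,0,0,0,0]}}

```text
clock: 10.25
eef_pos: [0.5175, -0.2393, 0.1944]
eef_rot: [-0.001, -0.001, 1.0, 0.0]
contact_force: [0.1, 0.4, 1.2]
finger_gap: -0.0002
```

Request:
{"fn": "step_arm", "kwargs": {"motion": [0,0,0,-0.98,0,0,0,0,0,-0.98,0,0,0,0,0,-0.98,0,0,0,0,0,-0.98,0,0,0,0,0,-0.98,0,0,0,0,0,-0.98,0,0,0,0,0,-0.98,0,0,0,0,0,-0.98,0,0,0,0,0,-0.98,0,0,0,0,0,-0.98,0,0]}}

```text
clock: 11.25
eef_pos: [0.518, -0.2385, 0.1947]
eef_rot: [-0.0, -0.0, 0.923, 0.384]
contact_force: [-0.0, -0.9, 0.5]
finger_gap: -0.0001
```

```bash
python3 - <<'E'
from h import *
np.set_printoptions(precision=4,suppress=True)
s=get_image('side');t=get_image('top')
save(s,'s4.png');save(t,'t4.png')
o=ctrl.get_obs();print(o['clock'],o['joint_positions'],o['eef_pos'],o['eef_rot'],s['t'].shape, proj(s,o['eef_pos']),proj(t,o['eef_pos']))
from scipy.spatial.transform import Rotation as R
q=o['eef_rot'];print(R.from_quat([q[1],q[2],q[3],q[0]]).as_matrix())
a=mark_of(s,'tab_edge');b=mark_of(t,'tab_edge');print(a,b)
if a and b:print(tri([s,t],[a[0]['at'],b[0]['at']]))
E
```

```text
11.35 [-0.855   0.5186  1.4098  0.5004  1.8296 -2.4498] [ 0.5171 -0.2388  0.1924] [-0.0017  0.0012  0.9233  0.3841] (3,) [326.7333 257.2954] [355.2201 218.9158]
[[-1.      0.0034 -0.0022]
 [ 0.0009  0.7049  0.7093]
 [ 0.004   0.7093 -0.7049]]
[] [{'at': [308.7, 220.0], 'conf': 0.88}]
```

View pics/s4.png

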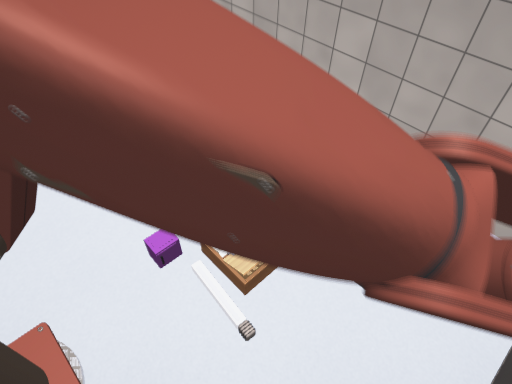

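View pics/t4.png

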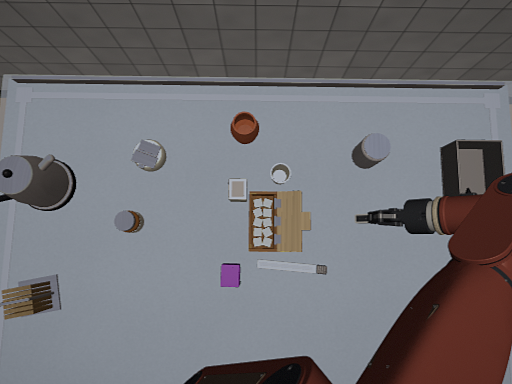

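Request:
{"fn": "step_arm", "kwargs": {"motion": [0,-0.52,0,0,0,0,0,-0.52,0,0,0,0,0,0,0.6,0,0,0,0,0,0.6,0,0,0,0,0,0.6,0,0,0,0,0,0.6,0,0,0,0,0,0.6,0,0,0,0,0,0.5,0,0,0,0,0,0.4,0,0,0,0,0,0.4,0,0,0,0,0,0.3,0,0,0,0,0,0.2,0,0,0,0,0,0.1,0,0,0,0,0,0,0,0,0]}}

```text
clock: 12.85
eef_pos: [0.5182, -0.1568, 0.0691]
eef_rot: [-0.0, -0.001, 0.924, 0.382]
contact_force: [-0.3, 0.2, -0.1]
finger_gap: 0.0002
```

```bash
python3 - <<'E'
from h import *
np.set_printoptions(precision=4,suppress=True)
s=get_image('side');t=get_image('top')
o=ctrl.get_obs();print(o['clock'],o['joint_positions'],o['eef_pos'],o['contact_force'],proj(s,o['eef_pos']),proj(t,o['eef_pos']))
a=cv2.resize(s['pixels'][180:330,180:350],None,fx=2.2,fy=2.2);b=cv2.resize(t['pixels'][150:300,220:390],None,fx=2.2,fy=2.2)
cv2.imwrite('pics/a5.png',np.hstack([a,b])[:,:,::-1])
E
```

```text
12.95 [-0.7695  0.571   1.5971  0.5314  1.5785 -2.5068] [ 0.5185 -0.1573  0.0695] [ 0.7413 -0.5159 -1.1429] [285.7664 263.0101] [313.4716 220.769 ]
```

View pics/a5.png

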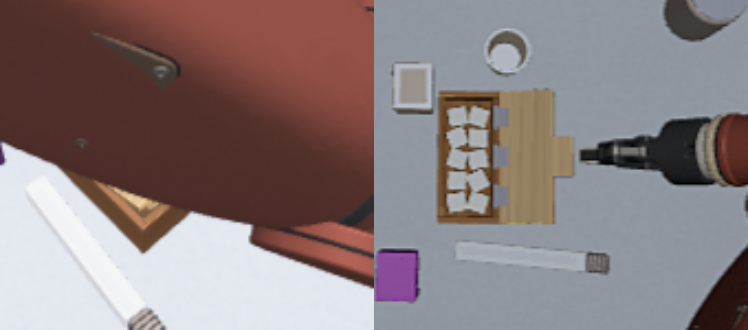

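Request:
{"fn": "step_arm", "kwargs": {"motion": [0,0,0.2,0,0,0,0,0,0.2,0,0,0,0,0,0,0,0,0]}}

```text
clock: 13.25
eef_pos: [0.5177, -0.1474, 0.06]
eef_rot: [-0.001, -0.0, 0.924, 0.383]
contact_force: [-0.9, 0.2, -1.0]
finger_gap: 0.0003
```

```bash
cat > plan.py <<'E'
from h import *
from scipy.spatial.transform import Rotation as R
import sys
H=np.array([-.053,.053])
def rows(o,phis,rf,tf,nmax=20):
    p=np.array(o['eef_pos']);q=o['eef_rot'];M=R.from_quat([q[1],q[2],q[3],q[0]]).as_matrix()
    tau=np.arctan2(M[1,2],-M[2,2]); y,z=p[1],p[2]; out=[]
    for f in phis:
        r=rf(f);Y=H[0]-r*np.cos(np.radians(f));Z=H[1]+r*np.sin(np.radians(f));d=np.array([Y-y,Z-z])
        ty=np.array([np.cos(tau),np.sin(tau)]);tz=np.array([np.sin(tau),-np.cos(tau)])
        a=round(float(d@ty/.03),2);b=round(float(d@tz/.03),2);t2=np.radians(tf(f));c=round(float((tau-t2)/.08),2)
        y,z=np.array([y,z])+.03*(a*ty+b*tz);tau-=.08*c
        out+=[0,a,b,c,0,0]
    print(out,len(phis),'end',y,z,tau)
rf=lambda f:np.interp(f,[5,45],[.096,.086])
tf=lambda f:np.interp(f,[60,150],[45,3])
E
python3 - <<'E'
from plan import *
o=ctrl.get_obs();p=o['eef_pos'];print(o['clock'],p,o['contact_force'],o['joint_positions'])
d=p[1]-H[0],p[2]-H[1];f0=np.degrees(np.arctan2(d[1],-d[0]));print(f0,np.hypot(*d))
rows(o,f0+np.arange(1,15)*2.6,rf,tf)
E
```

```text
13.25 [ 0.51770115 -0.14743693  0.05995664] [-0.86871607  0.19330878 -0.96076727] [-0.75911143  0.57571819  1.61348103  0.53688569  1.55834584 -2.50932819]
4.213051334013442 0.09469281218314468
[0, 0.09, -0.11, -0.0, 0, 0, 0, 0.13, -0.07, -0.0, 0, 0, 0, 0.13, -0.07, -0.0, 0, 0, 0, 0.13, -0.05, -0.0, 0, 0, 0, 0.14, -0.05, -0.0, 0, 0, 0, 0.13, -0.04, -0.0, 0, 0, 0, 0.14, -0.04, -0.0, 0, 0, 0, 0.14, -0.03, -0.0, 0, 0, 0, 0.13, -0.02, -0.0, 0, 0, 0, 0.14, -0.02, -0.0, 0, 0, 0, 0.14, -0.01, -0.0, 0, 0, 0, 0.13, -0.01, -0.0, 0, 0, 0, 0.14, 0.01, -0.0, 0, 0, 0, 0.13, 0.0, -0.0, 0, 0] 14 end -0.11920750014960071 0.10979868593508896 0.7850797949253838
```

Request:
{"fn": "step_arm", "kwargs": {"motion": [0,0.1,-0.1,0,0,0,0,0.13,-0.07,0,0,0,0,0.13,-0.07,0,0,0,0,0.13,-0.05,0,0,0,0,0.14,-0.05,0,0,0,0,0.13,-0.04,0,0,0,0,0.14,-0.04,0,0,0,0,0.14,-0.03,0,0,0,0,0.13,-0.02,0,0,0,0,0.14,-0.02,0,0,0,0,0.14,-0.01,0,0,0,0,0.13,-0.01,0,0,0,0,0.14,0.01,0,0,0,0,0.13,0,0,0,0]}}

```text
clock: 14.65
eef_pos: [0.5182, -0.1192, 0.1107]
eef_rot: [-0.0, -0.001, 0.924, 0.382]
contact_force: [0.3, -1.8, 1.5]
finger_gap: -0.0001
```

```bash
python3 - <<'E'
from plan import *
t=get_image('top')
b=cv2.resize(t['pixels'][150:290,220:390],None,fx=4,fy=4)
cv2.imwrite('pics/a6.png',b[:,:,::-1])
o=ctrl.get_obs();p=o['eef_pos'];print(o['clock'],p,o['contact_force'],o['joint_positions'])
d=p[1]-H[0],p[2]-H[1];f0=np.degrees(np.arctan2(d[1],-d[0]));print(f0,np.hypot(*d))
rows(o,f0+np.arange(1,21)*2.6,rf,tf)
E
```

```text
14.7 [ 0.51821968 -0.11880809  0.11103074] [ 0.28950285 -0.63225251  0.47732331] [-0.72525405  0.46462552  1.65791812  0.55629668  1.59969007 -2.4516028 ]
41.406417276948865 0.08773978984545322
[0, 0.13, 0.04, -0.01, 0, 0, 0, 0.13, 0.01, -0.0, 0, 0, 0, 0.13, 0.01, -0.0, 0, 0, 0, 0.13, 0.01, -0.0, 0, 0, 0, 0.13, 0.02, -0.0, 0, 0, 0, 0.13, 0.02, -0.0, 0, 0, 0, 0.13, 0.03, -0.0, 0, 0, 0, 0.12, 0.04, 0.22, 0, 0, 0, 0.13, 0.04, 0.27, 0, 0, 0, 0.12, 0.04, 0.26, 0, 0, 0, 0.12, 0.05, 0.27, 0, 0, 0, 0.12, 0.04, 0.26, 0, 0, 0, 0.12, 0.06, 0.27, 0, 0, 0, 0.12, 0.05, 0.26, 0, 0, 0, 0.12, 0.06, 0.27, 0, 0, 0, 0.11, 0.06, 0.26, 0, 0, 0, 0.12, 0.06, 0.27, 0, 0, 0, 0.11, 0.06, 0.26, 0, 0, 0, 0.11, 0.07, 0.26, 0, 0, 0, 0.11, 0.07, 0.27, 0, 0] 20 end -0.04788597771212724 0.13886320258956567 0.5132788154714173
```

View pics/a6.png

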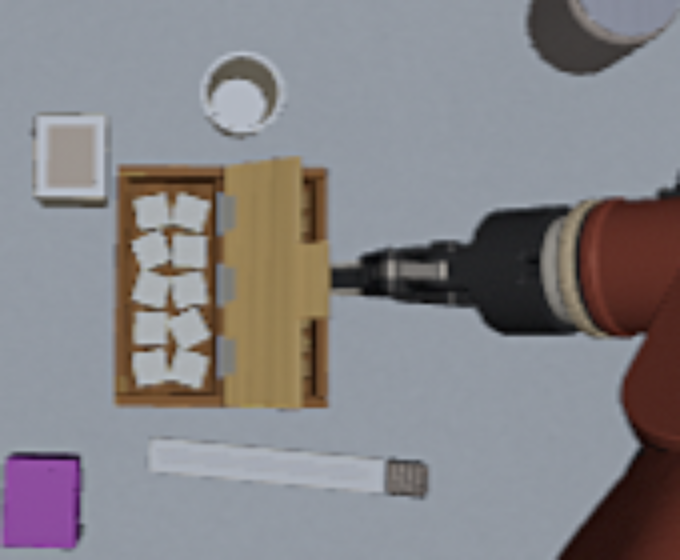

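Request:
{"fn": "step_arm", "kwargs": {"motion": [0,0.13,0.04,0,0,0,0,0.13,0.01,0,0,0,0,0.13,0.01,0,0,0,0,0.13,0.01,0,0,0,0,0.13,0.02,0,0,0,0,0.13,0.02,0,0,0,0,0.13,0.03,0,0,0,0,0.12,0.04,0.22,0,0,0,0.13,0.04,0.27,0,0,0,0.12,0.04,0.26,0,0,0,0.12,0.05,0.27,0,0,0,0.12,0.04,0.26,0,0,0,0.12,0.06,0.27,0,0,0,0.12,0.05,0.26,0,0,0,0.12,0.06,0.27,0,0,0,0.11,0.06,0.26,0,0,0,0.12,0.06,0.27,0,0,0,0.11,0.06,0.26,0,0,0,0.11,0.07,0.26,0,0,0,0.11,0.07,0.27,0,0]}}

```text
clock: 16.7
eef_pos: [0.5182, -0.0483, 0.1382]
eef_rot: [-0.0, -0.001, 0.968, 0.252]
contact_force: [0.4, -0.5, -0.7]
finger_gap: 0.0002
```

```bash
python3 - <<'E'
from plan import *
t=get_image('top');s=get_image('side')
b=cv2.resize(t['pixels'][150:290,200:370],None,fx=2.3,fy=2.3);a=cv2.resize(s['pixels'][150:290,170:340],None,fx=2.3,fy=2.3)
cv2.imwrite('pics/a7.png',np.hstack([a,b])[:,:,::-1])
o=ctrl.get_obs();p=o['eef_pos'];print(o['clock'],p,o['contact_force'],o['joint_positions'])
d=p[1]-H[0],p[2]-H[1];f0=np.degrees(np.arctan2(d[1],-d[0]));print(f0,np.hypot(*d))
rows(o,f0+np.arange(1,21)*2.4,rf,tf)
E
```

```text
16.8 [ 0.51812671 -0.04770092  0.13854737] [ 0.59579386  0.05387401 -0.02725253] [-0.52750646  0.20356339  1.81516029  0.44166874  1.41507388 -2.23558885]
93.54455621524899 0.08571133475449066
[0, 0.1, 0.06, 0.23, 0, 0, 0, 0.1, 0.07, 0.25, 0, 0, 0, 0.1, 0.07, 0.24, 0, 0, 0, 0.09, 0.07, 0.24, 0, 0, 0, 0.1, 0.08, 0.25, 0, 0, 0, 0.09, 0.08, 0.24, 0, 0, 0, 0.09, 0.08, 0.25, 0, 0, 0, 0.09, 0.08, 0.24, 0, 0, 0, 0.08, 0.08, 0.25, 0, 0, 0, 0.09, 0.09, 0.24, 0, 0, 0, 0.08, 0.09, 0.25, 0, 0, 0, 0.08, 0.09, 0.24, 0, 0, 0, 0.08, 0.09, 0.24, 0, 0, 0, 0.07, 0.09, 0.25, 0, 0, 0, 0.08, 0.1, 0.24, 0, 0, 0, 0.07, 0.09, 0.25, 0, 0, 0, 0.07, 0.1, 0.24, 0, 0, 0, 0.06, 0.1, 0.25, 0, 0, 0, 0.07, 0.1, 0.24, 0, 0, 0, 0.06, 0.1, 0.24, 0, 0] 20 end 0.014275242652912771 0.10655331637219462 0.1215870552801149
```

View pics/a7.png

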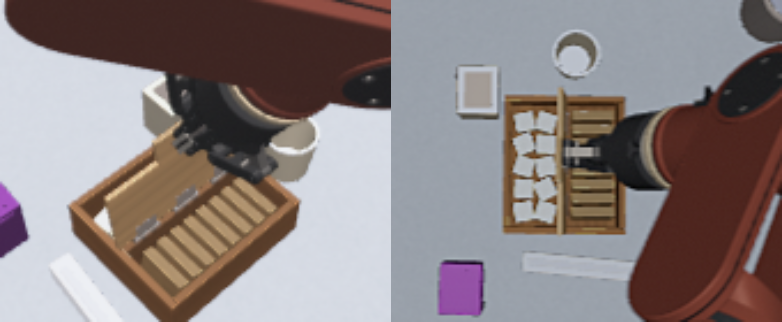

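Request:
{"fn": "step_arm", "kwargs": {"motion": [0,0.1,0.06,0.23,0,0,0,0.1,0.07,0.25,0,0,0,0.1,0.07,0.24,0,0,0,0.09,0.07,0.24,0,0,0,0.1,0.08,0.25,0,0,0,0.09,0.08,0.24,0,0,0,0.09,0.08,0.25,0,0,0,0.09,0.08,0.24,0,0,0,0.08,0.08,0.25,0,0,0,0.09,0.09,0.24,0,0,0,0.08,0.09,0.25,0,0,0,0.08,0.09,0.24,0,0,0,0.08,0.09,0.24,0,0,0,0.07,0.09,0.25,0,0,0,0.08,0.1,0.24,0,0,0,0.07,0.09,0.25,0,0,0,0.07,0.1,0.24,0,0,0,0.06,0.1,0.25,0,0,0,0.07,0.1,0.24,0,0,0,0.06,0.1,0.24,0,0]}}

```text
clock: 18.8
eef_pos: [0.5181, 0.0136, 0.1061]
eef_rot: [0.0, -0.001, 0.998, 0.06]
contact_force: [0.8, 0.9, 0.9]
finger_gap: 0.0002
```

```bash
python3 - <<'E'
from plan import *
t=get_image('top');s=get_image('side')
b=cv2.resize(t['pixels'][150:290,200:370],None,fx=2.3,fy=2.3);a=cv2.resize(s['pixels'][150:290,170:340],None,fx=2.3,fy=2.3)
cv2.imwrite('pics/a8.png',np.hstack([a,b])[:,:,::-1])
o=ctrl.get_obs();p=o['eef_pos'];print(o['clock'],p,o['contact_force'],o['joint_positions'])
d=p[1]-H[0],p[2]-H[1];f0=np.degrees(np.arctan2(d[1],-d[0]));print(f0,np.hypot(*d))
rows(o,f0+np.linspace(0,168-f0,15)[1:],rf,tf)
E
```

```text
18.9 [0.51773845 0.01410465 0.10586686] [-0.68032192  0.49744172  0.01678887] [-0.20317871  0.10000085  1.91641755  0.13035682  1.1539096  -1.83080558]
141.76800401968654 0.0854279742455452
[0, 0.06, 0.07, 0.22, 0, 0, 0, 0.05, 0.08, 0.19, 0, 0, 0, 0.04, 0.09, 0.19, 0, 0, 0, 0.05, 0.08, 0.19, 0, 0, 0, 0.04, 0.08, 0.08, 0, 0, 0, 0.04, 0.09, -0.0, 0, 0, 0, 0.04, 0.08, -0.0, 0, 0, 0, 0.03, 0.09, -0.0, 0, 0, 0, 0.03, 0.09, -0.0, 0, 0, 0, 0.03, 0.09, -0.0, 0, 0, 0, 0.02, 0.09, -0.0, 0, 0, 0, 0.03, 0.09, -0.0, 0, 0, 0, 0.02, 0.09, -0.0, 0, 0, 0, 0.01, 0.09, -0.0, 0, 0] 14 end 0.03107777196892475 0.07100361944269688 0.05223420130014902
```

View pics/a8.png

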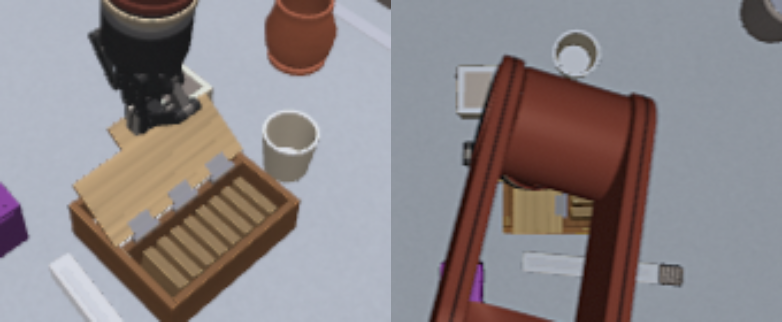

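Request:
{"fn": "step_arm", "kwargs": {"motion": [0,0.06,0.07,0.22,0,0,0,0.05,0.08,0.19,0,0,0,0.04,0.09,0.19,0,0,0,0.05,0.08,0.19,0,0,0,0.04,0.08,0.08,0,0,0,0.04,0.09,0,0,0,0,0.04,0.08,0,0,0,0,0.03,0.09,0,0,0,0,0.03,0.09,0,0,0,0,0.03,0.09,0,0,0,0,0.02,0.09,0,0,0,0,0.03,0.09,0,0,0,0,0.02,0.09,0,0,0,0,0.01,0.09,0,0,0]}}

```text
clock: 20.3
eef_pos: [0.5181, 0.0303, 0.0712]
eef_rot: [0.0, -0.001, 1.0, 0.026]
contact_force: [0.1, -0.1, 0.5]
finger_gap: 0.0003
```

Request:
{"fn": "step_arm", "kwargs": {"motion": [0,0,0.06,0,0,0,0,0,0.06,0,0,0,0,0,0.06,0,0,0,0,0,0.05,0,0,0,0,0,0.04,0,0,0,0,0,0.04,0,0,0,0,0,0,0,0,0]}}

```text
clock: 21.0
eef_pos: [0.5179, 0.0307, 0.062]
eef_rot: [-0.0, -0.001, 1.0, 0.026]
contact_force: [0.4, -0.4, 0.4]
finger_gap: 0.0
```

Request:
{"fn": "step_arm", "kwargs": {"motion": [0,0,0.04,0,0,0,0,0,0.04,0,0,0,0,0,0.04,0,0,0,0,0,0.04,0,0,0,0,0,0,0,0,0]}}

```text
clock: 21.5
eef_pos: [0.518, 0.031, 0.0572]
eef_rot: [-0.0, -0.001, 1.0, 0.026]
contact_force: [-1.0, 0.6, -0.1]
finger_gap: 0.0003
```

Request:
{"fn": "step_arm", "kwargs": {"motion": [0,0,0.03,0,0,0,0,0,0.03,0,0,0,0,0,0,0,0,0]}}

```text
clock: 21.8
eef_pos: [0.5181, 0.031, 0.0561]
eef_rot: [-0.0, -0.001, 1.0, 0.026]
contact_force: [-3.5, -0.6, 5.5]
finger_gap: -0.0003
```

Request:
{"fn": "step_arm", "kwargs": {"motion": [0,0,0.02,0,0,0,0,0,0.02,0,0,0,0,0,0,0,0,0]}}

```text
clock: 22.1
eef_pos: [0.5182, 0.031, 0.0559]
eef_rot: [-0.0, -0.001, 1.0, 0.026]
contact_force: [-6.5, -0.6, 14.3]
finger_gap: -0.0001
```

Request:
{"fn": "step_arm", "kwargs": {"motion": [0,0,-0.1,0,0,0,0,0,-0.3,0,0,0,0,0,-0.8,0,0,0,0,0,-0.9,0,0,0,0,0,-0.9,0,0,0,0,0,-0.9,0,0,0,0,0,-0.9,0,0,0,0,0,-0.9,0,0,0,0,0,-0.9,0,0,0]}}

```text
clock: 23.0
eef_pos: [0.5179, 0.0207, 0.2536]
eef_rot: [0.0, -0.001, 1.0, 0.026]
contact_force: [0.8, 0.2, -0.6]
finger_gap: -0.0
```

Request:
{"fn": "step_arm", "kwargs": {"motion": [0.4,0.9,0,0,0,0,0.4,0.9,0,0,0,0,0.4,0.9,0,0,0,0,0.4,0.9,0,0,0,0,0.4,0.9,0,0,0,0,0.4,0.9,0,0,0,0,0.4,0.9,0,0,0,0,0.4,0.9,0,0,0,0,0.4,0.9,0,0,0,0,0.4,0.9,0,0,0,0,0.4,0.9,0,0,0,0,0.4,0.9,0,0,0,0,0.4,0.9,0,0,0,0,0.4,0.9,0,0,0,0,0.4,0.9,0,0,0,0,0.4,0.9,0,0,0,0,0,0,0,0,0,0,0,0,0,0,0,0]}}

```text
clock: 24.8
eef_pos: [0.3252, 0.452, 0.2748]
eef_rot: [-0.0, -0.001, 1.0, 0.026]
contact_force: [-0.1, 0.0, 0.1]
finger_gap: -0.0002
```

```bash
python3 - <<'E'
from h import *
np.set_printoptions(precision=4,suppress=True)
t=get_image('top');s=get_image('side')
b=cv2.resize(t['pixels'][110:300,200:370],None,fx=2.3,fy=2.3);a=cv2.resize(s['pixels'][130:320,170:340],None,fx=2.3,fy=2.3)
cv2.imwrite('pics/a9.png',np.hstack([a,b])[:,:,::-1])
o=ctrl.get_obs();print(o['clock'],o['eef_pos'],o['contact_force'])
a=mark_of(s,'tab_edge');b=mark_of(t,'tab_edge');print(a,b)
if a and b:print(tri([s,t],[a[0]['at'],b[0]['at']]))
print('expect',proj(s,[.518,.047,.053]),proj(t,[.518,.047,.053]))
for l in('filter_box','cup','bombilla_tube','gourd'):
  for p in(s,t): print(l,[(round(r['conf'],2),np.round(r['at'],1),onplane(p,r['at'],0)[:2]) for r in mark_of(p,l)][:2])
E
```

```text
24.9 [0.3258 0.4512 0.2748] [0.0328 0.5372 0.3839]
[{'at': [222.8, 207.1], 'conf': 0.98}] [{'at': [236.1, 218.1], 'conf': 0.59}]
[0.5263 0.0568 0.0511]
expect [221.8865 210.9294] [239.9375 220.4582]
filter_box [(0.95, array([164. , 252.4]), array([0.3656, 0.0784])), (0.58, array([245.2, 207.1]), array([0.5953, 0.0502]))]
filter_box [(0.8, array([231.8, 274.1]), array([0.3654, 0.0702])), (0.72, array([236.1, 219.9]), array([0.5225, 0.0606]))]
cup [(0.94, array([293.5, 219.5]), array([ 0.6571, -0.0618]))]
cup [(0.77, array([281.5, 176.5]), array([ 0.6545, -0.0736]))]
bombilla_tube [(0.84, array([224.7, 295.7]), array([ 0.3997, -0.0989])), (0.21, array([400. , 275.9]), array([ 0.7142, -0.3285]))]
bombilla_tube [(0.64, array([292.1, 267.2]), array([ 0.3869, -0.1049]))]
gourd [(0.71, array([297.5, 173.7]), array([0.7852, 0.0395])), (0.19, array([222.8, 296.4]), array([ 0.3957, -0.0974]))]
gourd [(0.62, array([245.1, 132.1]), array([0.7913, 0.0381]))]
```

View pics/a9.png

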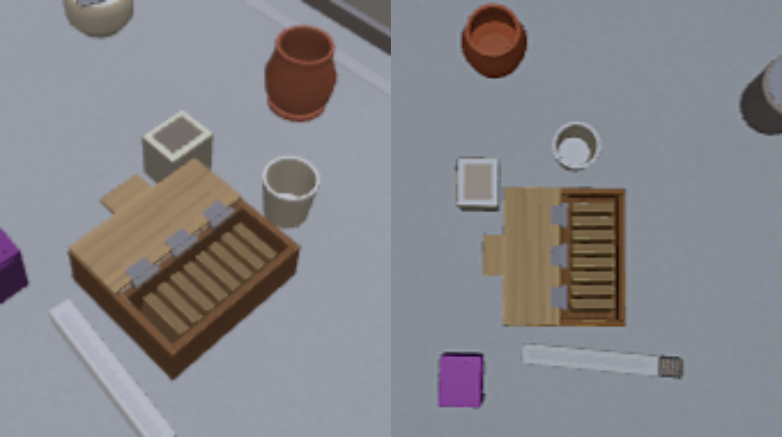

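The picture shows the leaf lying flat on the sugar side, with its tab at about top (241,221). The filter box stands clear of it at top (237,190), and the bystanders have not moved. Handing in.

```bash
python3 -c "
from workcell import ctrl
print(ctrl.sign_off())"
```

```text
the job is handed in; nothing more can be done
None
```

The sugar bin is closed, and I handed the job in at about 25 s of the 61 s allowed.

**What I did:** With the fingers shut, I pushed the white filter box about 90 mm along the shelf, away from the robot. I then swung the leaf over its spine with a tilted fingertip and eased it down onto the sugar side at roughly 10 mm/s.

**Leaf:** At the stop, the tip stood at z = 0.056 m, the height of the flat leaf's top. The force rose to about 14 N upward, with no further movement. The pictures show the leaf flat.

**Filter box:** It is still standing, about 85–90 mm from the caddy's middle along the spine and roughly 27 mm clear of the tab. It was pushed out of the way before the leaf was moved.

**Everything else:** The cup, tube, gourd and purple box look unmoved in the final pictures. I did not re-measure the sugar bowl, canister and honey jar at the end. The arm finished well clear, with about zero force on the tool.

**Checks that disagreed:**
- The final tab-edge estimate from the networks was about 10 mm off in y and 8 mm off in x from where a flat leaf should put it, though its height was within 2 mm. I put this down to a low-confidence top-view detection (0.59).
- In the final top view, the network's two "filter_box" reports were the purple box and a spot at the tab. I read the real box's position from the picture and the side view instead.

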